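# Fit the flat-sided spindle in its bearing bracket

### The job

Take the spindle with the bar-shaped handle and the flat-sided shaft out of the plywood stand, turn it so that its shaft matches the long slot in the aluminium bracket, and slide the shaft down through the slot until the collar sits flat on the bracket. Leave it there, and leave the round-knobbed spindle in the stand.

Things in the scene. Friction and masses are not known exactly. Their poses are not given: they have to be found in the camera images.
- flat_spindle_grip (a point): Centre of the black bar handle of the flat-sided spindle (0.15 kg, upright, z up): 42 long (x), 14 thick (y, grip across this), 40 high. 28 below this point is the underside of its steel collar (46 across, 8 thick); below that the steel shaft, 50 long, 26 wide along x, 12 thick along y, rounded narrow sides, foot tapered 3 a side over 6. A half turn about z changes nothing. All in mm.
- stand: Fixed plywood stand, 70 mm (x) by 160 mm (y), top 70 mm above the bench; origin under its centre. Two round 32 mm wells at y = -45 and +45 mm go through its top. A spindle hangs by its collar in each, either way round and turned any way, and lifts straight out. Between it and the bracket stands a fixed loudspeaker, 110 mm high, so carry the spindle well above that.
- slot (a point): Centre of the slot's mouth in the level top of the fixed aluminium bracket, 70 mm above the bench. Slot: 34 mm along this frame's x, 18 mm along y, right through the middle of the 10 mm plate, which is 80 mm (x) by 84 mm (y), into the open space below it. Keep clear of the fixed microscope: its eyepieces, up to 0.39 m above the bench, reach out to x = 0.47 m at y = 0.17 to 0.31 m.
- round_spindle_grip (a point): Centre, half-way up, of the black round knob (30 mm across, 40 mm high) of the other spindle, whose shaft is round, 18 mm thick. It hangs by a like collar in the other well of the stand and stays there.
Not all that is in view belongs to the job. Leave any orange or pink look-alike of the part that bears slot alone.

How it is judged:
By the outcome, as a careful person would: the job done as asked, in the order asked, and still so for the second after the job is handed in, with the robot touching nothing.
It also fails if it takes over 45 s, if anything falls off the work surface, if the arm or the gripper's body presses on something with over 40 N, if the wrist force passes 120 N, or if a joint passes its speed limit or range.

### The arm

A 6-joint arm with a two-finger parallel gripper is mounted at the origin on a cart in front of the work surface, level with it; the furniture and walls round the work are solid. World frame = base frame: x ahead of the robot, y to its left, z up, the work surface at z = 0. Lengths are in m, angles in rad, forces in N, time in s.
With the tool pointing down it reaches from about 0.35 to 0.875 m from the base axis. Payload 15.5 kg.
Tool frame: the origin (TCP) lies midway between the tips of the shut fingers; the grasp point (between the pads) lies 19 mm behind it; z points along the fingers, y is the line along which they close (so a half turn about z gives the same grasp; the last joint's range is limited). The gripper opens to 85 mm and grips with 20 to 120 N. Pads are 22 mm wide; open, the fingers measure 114 mm over their backs; the gripper's body (76 mm by 85 mm) begins 54 mm behind the grasp point. The pads swing forward as they close: fully open they stand 13 mm farther back than shut.
Start: joints at [-1.389, 0.494, 1.345, -0, 1.302, -0.096], TCP at [0.171, -0.601, 0.231] pointing down, gripper open.
Joint ranges: [-2.91, 2.91], [-0.82, 2.16], [0.22, 2.67], [-1.22, 4.37], [0.12, 2.79], [-3.08, 3.08]. Speed limits (rad/s): [1.89, 1.89, 2.57, 3.01, 3.01, 3.01].

### API

Orientations are given as a unit quaternion [x, y, z, w].
In Python, from workcell import sensors, eyes, finish_job gives the robot as it stands.
- The arm moves only by the tool play_rows, never from a script. Its argument "rows" is a list that holds one entry, the list of rows, each a list of 5 numbers: the shift along the world's x, y, z in cm, then the turn about the world's z in rad, then the closure, from 0 (fully open) to 1 (shut). A call has 1 to 10 rows; each row is the pose to reach, as a shift and turn from the pose commanded when the call began; what a row does not reach only later rows make up. A row lasts 1/8 s, in which the tool goes at most 62.5 mm and 10.7 degrees, less where a joint would pass 70% of its speed; a pose out of reach is approached as far as the arm can. A call with a gripper value outside its range is refused whole. The fingers move at their own pace and stop on an object; the grip force is fixed at half the most. Time passes only in rows, so rows that repeat a pose let the fingers close. It gives the time, the measured TCP pose, the force, the opening and the grip force at its end, in the units of the state.
- sensors.get_state(): the state, without advancing time (a new reading comes with each control period).
- eyes.snapshot(name): name is "scene" or "top" or "wrist"; returns a dict with "image" (420x560x3 uint8, red, green, blue), "fx", "fy", "cx", "cy" (pixels), "rvec" (rotation vector, rad) and "tvec" (3), from world to camera coordinates, as OpenCV has them. Camera axes: x right, y down, z forward; pixel columns grow to the right and rows downward; lengths in m; the calibration is good to about 2 mm. The wrist camera is an equidistant fisheye: a pixel r from the principal point sees the ray r / f radians off the axis. A picture is of the moment at which its call begins. There is no depth.
- finish_job(): hands the job in; it is judged then, once.
The state is a dict: "time": time; "joint_pos": joint angles; "joint_velocities": joint speeds; "effort": joint torques, N m; "ee_pos": TCP position; "tool_rot": TCP orientation; "force": force on the tool from outside, world axes, zero at the start; "wrist_torque": the same for the moment, N m; "width": finger opening in m; "grasp_force": force on a finger pad.
Only numpy, scipy, OpenCV 4.12 (cv2) and the standard library are available. Lean on these libraries where they do the work, as an engineer would, in place of code of your own. Each camera call takes 0.05 s, during which the arm holds its last target. There are 200 camera calls.

## Working session

There is one attempt and no reset: what is moved stays moved. The work goes in short steps, Python scripts to look and compute and a tool call to move; the robot and the scene stay as the last step left them, time stands still between calls to the robot, and variables do not carry over. Pictures are saved under pics/ and viewed, at most 10 in all, crops included, and the job is handed in when it is done.

Besides the shell and the picture viewer there is one more tool, called after "Call:" as name(argument=value, ...) on one line, values as JSON. play_rows: Moves the arm, as the interface text tells. Its arguments: {"type":"object","properties":{"rows":{"type":"array","items":{"type":"array","items":{"type":"array","items":{"type":"number"}}}}},"required":["rows"]}

```bash
mkdir -p pics
cat > h.py <<'E'
import numpy as np, cv2
from workcell import sensors, eyes, finish_job
def snap(n,f=None):
    s=eyes.snapshot(n)
    if f: cv2.imwrite('pics/'+f,s['image'][:,:,::-1])
    return s
def ray(s,u,v,wrist=False):
    x=(u-s['cx'])/s['fx']; y=(v-s['cy'])/s['fy']
    if wrist:
        r=np.hypot(x,y); k=np.tan(r)/r if r>1e-9 else 1; 
        d=np.array([x/r*np.sin(r),y/r*np.sin(r),np.cos(r)]) if r>1e-9 else np.array([0,0,1.])
    else: d=np.array([x,y,1.])
    R=cv2.Rodrigues(np.array(s['rvec'],float))[0]; t=np.array(s['tvec'],float).ravel()
    return -R.T@t, R.T@d
def onz(s,u,v,z,wrist=False):
    o,d=ray(s,u,v,wrist); return o+d*(z-o[2])/d[2]
E
python3 - <<'E'
from h import *
a=snap('scene','s1.png');b=snap('top','t1.png')
for s in(a,b): print(ray(s,280,210),s['fx'])
print(sensors.get_state())
E
```

```text
(array([-0.17514209, -0.47258585,  0.82544412]), array([ 0.53862925,  0.29269502, -0.79006911])) 381.05942220638394
(array([ 0.15155479, -0.22056641,  0.90599522]), array([ 0.18017799,  0.01566679, -0.9835754 ])) 421.02471334275725
{'time': 0.1, 'joint_pos': array([-1.38849362e+00,  4.94133298e-01,  1.34605573e+00,  2.40594178e-06,
        1.30250781e+00, -9.55095529e-02]), 'joint_velocities': array([ 1.12008485e-04, -6.67956901e-05, -2.34110945e-03, -9.99330517e-04,
        5.28980413e-04, -2.09973187e-04]), 'effort': array([ 3.22520311e-03, -8.83590889e+01, -3.84562790e+01, -1.92333218e-04,
        5.08613492e-03,  3.86933561e-05]), 'ee_pos': array([ 0.17134763, -0.60072074,  0.23075682]), 'tool_rot': array([ 9.90367939e-01,  1.38459527e-01, -2.27927982e-05, -5.51624419e-04]), 'force': array([ 0.07387384, -0.62749816, -0.04823263]), 'wrist_torque': array([ 0.01177982, -0.0074522 , -0.01316081]), 'grasp_force': 0.0, 'width': 0.0854043207050957}
```

View pics/s1.png

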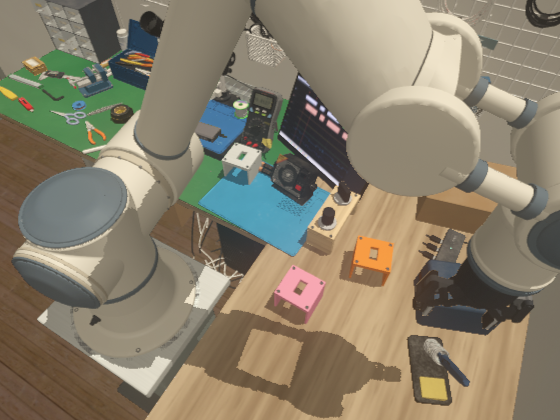

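View pics/t1.png

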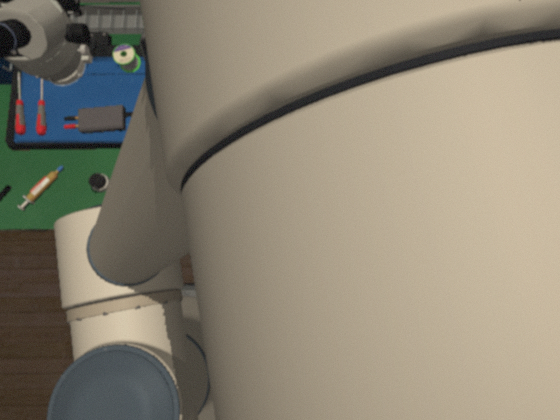

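The scene view shows the stand around (333,220) with knobs at (328,217) and (342,190), the speaker at (293,178) and the grey bracket at (242,162). The orange and pink look-alikes are at (373,255) and (300,290). The arm blocks the top view.

Run:
```python
from h import *
a=snap('scene')
for n,u,v,z in(('k1',328,214,.118),('k2',342,188,.118),('slot',242,160,.07),('spk',293,165,.11),('tvbase',330,190,.07),('orange',373,252,.07)): print(n,onz(a,u,v,z).round(3))
im=a['image'][130:260,200:380]
cv2.imwrite('pics/s1c.png',cv2.resize(im,None,fx=4.4,fy=4.4,interpolation=3)[:,:,::-1])
```

```text
k1 [ 0.352 -0.314  0.118]
k2 [ 0.443 -0.31   0.118]
slot [ 0.441 -0.014  0.07 ]
spk [ 0.46  -0.164  0.11 ]
tvbase [ 0.463 -0.274  0.07 ]
orange [ 0.339 -0.44   0.07 ]
```

View pics/s1c.png

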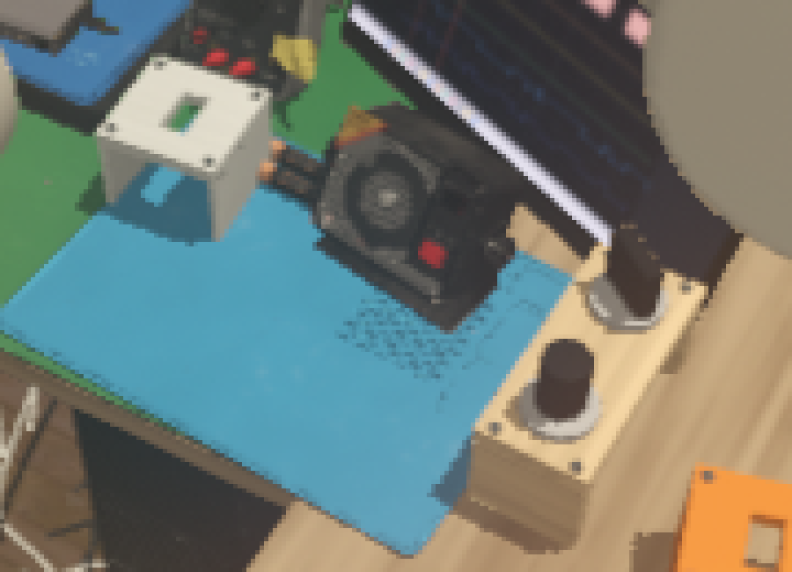

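The bar-handled spindle is in the far well at about (0.443, -0.31). The round one is in the near well. I'll move above the stand and look with the wrist camera.

Call:
play_rows(rows=[[[0,4,4,0,0],[4,8,6,0,0],[8,12,6,0,0],[12,16,6,0,0],[16,20,6,0,0],[20,24,6,0,0],[23,27,6,0,0],[23,27,6,0,0],[23,27,6,0,0],[23,27,6,0,0]]])

```text
time: 1.4
ee_pos: [0.4007, -0.3318, 0.2912]
tool_rot: [0.99, 0.138, -0.0, -0.0]
force: [-0.4, -0.9, -0.9]
width: 0.0851
grasp_force: 0.0
```

Run:
```python
from h import *
snap('wrist','w1.png');t=snap('top','t2.png')
s=sensors.get_state();print(s['ee_pos'],s['time'],s['joint_pos'])
```

```text
[ 0.40079406 -0.33172218  0.29121398] 1.5 [-8.06148918e-01  2.87858250e-01  1.51265119e+00 -6.70171406e-05
  1.34121943e+00  4.88295788e-01]
```

View pics/w1.png

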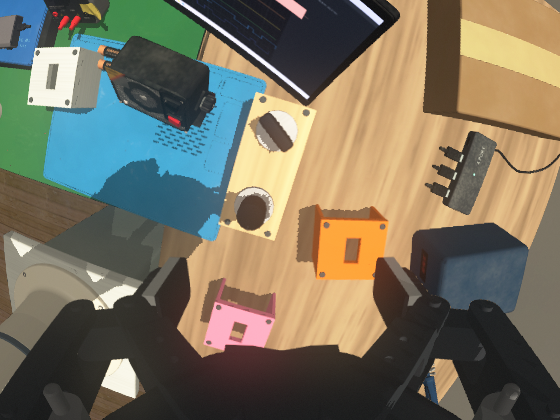

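View pics/t2.png

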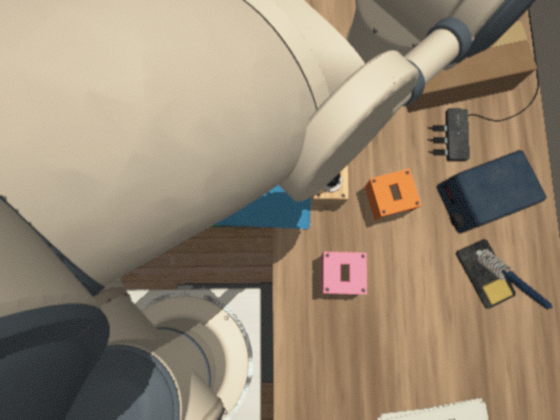

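The wrist view shows the bar handle at about (272,130), the round knob at (251,208), the bracket slot at (52,75) and the monitor corner at (308,100). Next I'll measure these.

Run:
```python
from h import *
a=snap('wrist');im=a['image']
print('cam',ray(a,280,210,True), a['fx'],a['cx'],a['cy'])
c1=cv2.resize(im[80:250,210:330],None,fx=3.3,fy=3.3,interpolation=3)
c2=cv2.resize(im[30:130,10:120],None,fx=3.6,fy=3.6,interpolation=3)
W=np.zeros((600,800,3),np.uint8); W[:c1.shape[0],:c1.shape[1]]=c1; W[:c2.shape[0],400:400+c2.shape[1]]=c2
cv2.imwrite('pics/w1c.png',W[:,:,::-1])
for n,u,v,z in(('bar',272,130,.118),('rnd',251,208,.118),('slot',52,75,.07)): print(n,onz(a,u,v,z,True).round(4))
sc=snap('scene')
for u,v,us,vs in((306,101,338.6,184.5),(224,30,281,133)):
    o1,d1=ray(a,u,v,True);o2,d2=ray(sc,us,vs)
    t=np.linalg.lstsq(np.c_[d1,-d2],o2-o1,rcond=None)[0];print(o1+d1*t[0],o2+d2*t[1])
    for z in(.02,.05,.1,.15):print(z,onz(a,u,v,z,True).round(3))
```

```text
cam (array([ 0.46643108, -0.31205752,  0.43427947]), array([-0.26876187, -0.07265373, -0.96046265])) 325.19226210127806 281.2757278688587 207.4410569624391
bar [ 0.4531 -0.3067  0.118 ]
rnd [ 0.3719 -0.3071  0.118 ]
slot [ 4.597e-01 -2.000e-04  7.000e-02]
[ 0.49119771 -0.33185704  0.0916202 ] [ 0.47557699 -0.29035109  0.08809288]
0.02 [ 0.496 -0.336  0.02 ]
0.05 [ 0.494 -0.334  0.05 ]
0.1 [ 0.491 -0.331  0.1  ]
0.15 [ 0.487 -0.328  0.15 ]
[ 0.52722584 -0.24564032  0.16451192] [ 0.47732311 -0.11730276  0.18486277]
0.02 [ 0.56 -0.21  0.02]
0.05 [ 0.553 -0.217  0.05 ]
0.1 [ 0.542 -0.23   0.1  ]
0.15 [ 0.53  -0.242  0.15 ]
```

View pics/w1c.png

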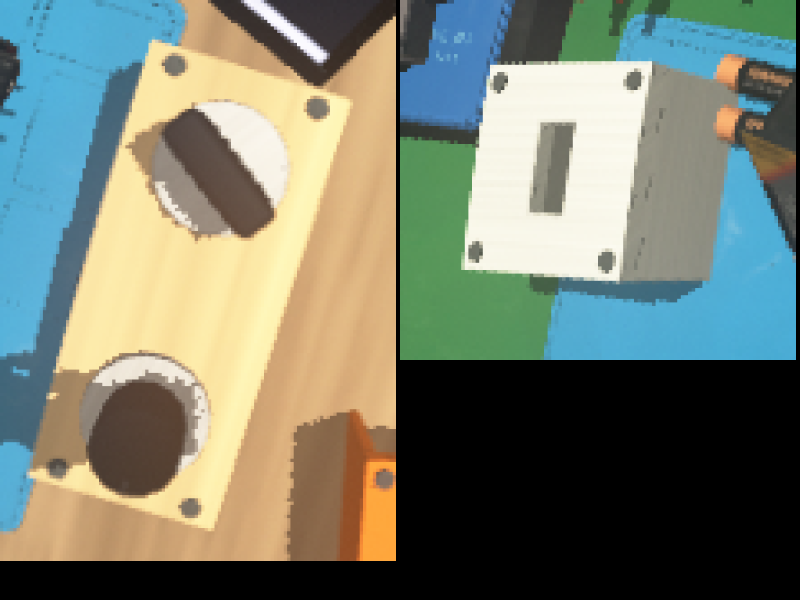

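Run:
```python
from h import *
a=snap('wrist');sc=snap('scene')
def plane(s,p,q,w):
    o,d1=ray(s,*p,w);_,d2=ray(s,*q,w);n=np.cross(d1,d2);n/=np.linalg.norm(n);return o,n
o1,n1=plane(a,(279,80),(308.5,98),True);o2,n2=plane(sc,(279.5,132.3),(338.2,184.5),False)
d=np.cross(n1,n2);d/=np.linalg.norm(d);print('dir',d)
p=np.linalg.lstsq(np.array([n1,n2,d]),np.array([n1@o1,n2@o2,d@np.array([.49,-.33,.1])]),rcond=None)[0];print('pt',p)
C=lambda x,y:(210+x/3.3,80+y/3.3)
S=lambda x,y:(10+(x-400)/3.6,30+y/3.6)
for n,pt in dict(st1=(174,65),st2=(317,107),st3=(57,468),st4=(190,508)).items(): print(n,onz(a,*C(*pt),.07,True).round(4))
h=[onz(a,*C(*pt),.118,True)[:2] for pt in((192,112),(165,127),(243,237),(273,213))]
h=np.array(h);print(h.round(4),h.mean(0));e=(h[3]-h[0]+h[2]-h[1])/2;print('bar ang',np.degrees(np.arctan2(e[1],e[0])),np.linalg.norm(e))
b=[onz(a,*S(*pt),.07,True)[:2] for pt in((499,82),(633,80),(605,261),(475,251))]
print('br',np.round(b,4),np.mean(b,0))
q=np.array([onz(a,*S(*pt),.07,True)[:2] for pt in((541,123),(576,123),(562,214),(530,211))])
print('slot',q.round(4),q.mean(0));e=(q[3]-q[0]+q[2]-q[1])/2;print(np.degrees(np.arctan2(e[1],e[0])),np.linalg.norm(e))
for u,v in((306,101),(398,12)):
  for z in(.1,.2,.3,.35,.38):print(u,z,onz(a,u,v,z,True).round(3))
```

```text
dir [-0.24435124 -0.94448942 -0.21961834]
pt [ 0.50540092 -0.31828517  0.03248395]
st1 [ 0.4812 -0.2866  0.07  ]
st2 [ 0.4806 -0.3365  0.07  ]
st3 [ 0.3334 -0.2831  0.07  ]
st4 [ 0.332  -0.3333  0.07  ]
[[ 0.4673 -0.2987]
 [ 0.461  -0.2923]
 [ 0.4358 -0.3231]
 [ 0.4451 -0.3297]] [ 0.45226786 -0.31095338]
bar ang -127.51653860135384 0.03893624795798696
br [[ 0.4875  0.0383]
 [ 0.4936 -0.0311]
 [ 0.4276 -0.0365]
 [ 0.4219  0.0328]] [0.45761848 0.00088489]
slot [[ 0.4737  0.0099]
 [ 0.4754 -0.0083]
 [ 0.4415 -0.0109]
 [ 0.4406  0.0061]] [ 0.45778884 -0.0007878 ]
-174.55732717923013 0.03367026423927155
306 0.1 [ 0.491 -0.331  0.1  ]
306 0.2 [ 0.484 -0.325  0.2  ]
306 0.3 [ 0.476 -0.32   0.3  ]
306 0.35 [ 0.473 -0.317  0.35 ]
306 0.38 [ 0.471 -0.315  0.38 ]
398 0.1 [ 0.619 -0.398  0.1  ]
398 0.2 [ 0.573 -0.372  0.2  ]
398 0.3 [ 0.528 -0.347  0.3  ]
398 0.35 [ 0.505 -0.334  0.35 ]
398 0.38 [ 0.491 -0.326  0.38 ]
```

Stand, spindle and slot all measure consistently. The monitor corner is close to the spindle, so I'll take a second viewpoint to locate it in stereo.

Call:
play_rows(rows=[[[-3,-5,0,0,0],[-5,-10,0,0,0],[-5,-12,0,0,0],[-5,-12,0,0,0],[-5,-12,0,0,0]]])

```text
time: 2.33
ee_pos: [0.3517, -0.45, 0.2911]
tool_rot: [0.99, 0.139, -0.0, -0.0]
force: [-0.7, 0.5, 0.4]
width: 0.0854
grasp_force: 0.0
```

Run:
```python
from h import *
a=snap('wrist','w2.png')
print(ray(a,281,207,True))
```

```text
(array([ 0.41735588, -0.43028945,  0.43421708]), array([-0.25924163, -0.07302677, -0.9630477 ]))
```

View pics/w2.png

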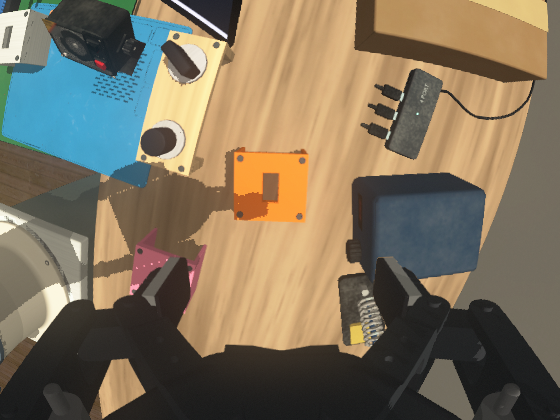

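Run:
```python
from h import *
a=snap('wrist')
o1=np.array([.4664,-.3121,.4343])
def tri(p,q):
    d1=ray(a,*p,True)[1];o2,d2=ray(a,*q,True)
    t=np.linalg.lstsq(np.c_[d1,-d2],o2-o1,rcond=None)[0];print((o1+d1*t[0]).round(4),(o2+d2*t[1]).round(4))
tri((306.8,104),(232,42))
# lower screen-line in view2
im=a['image']
c=cv2.resize(im[0:120,100:250],None,fx=5.2,fy=5,interpolation=3)[:, :780];cv2.imwrite('pics/w2c.png',c[:600,:,::-1])
tri((308.5,98.5),(231,36))
```

```text
[ 0.4936 -0.3383  0.0112] [ 0.4987 -0.3407  0.0117]
[ 0.5002 -0.3377  0.0223] [ 0.5041 -0.3395  0.0227]
```

View pics/w2c.png

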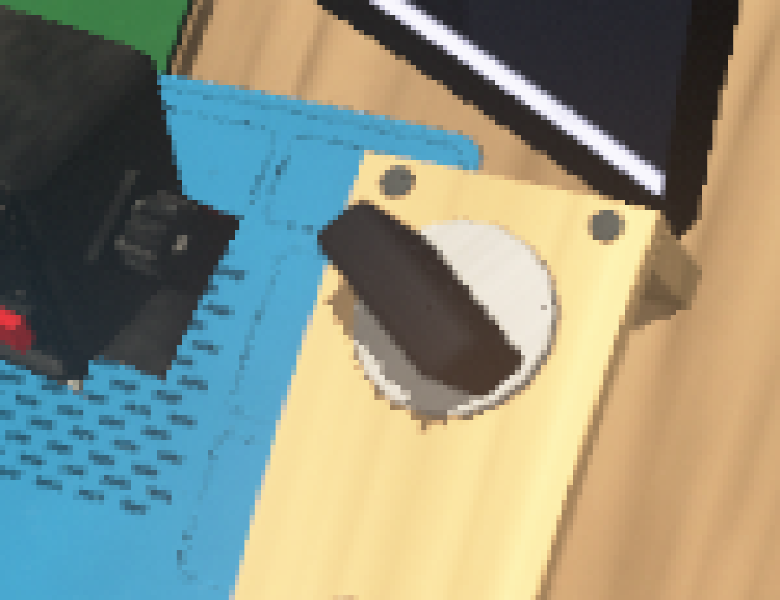

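Run:
```python
from h import *
a=snap('wrist')
r=lambda p:ray(a,*p,True)[1]
def line(p,p2,q,q2):
    n1=np.cross(r(p),r(p2));n2=np.cross(r(q),r(q2));d=np.cross(n1,n2);d/=np.linalg.norm(d);return d
print('edge',line((306.8,104),(398,12),(100+690/5.2,44.5),(100+738/5.2,2)))
print('bottom',line((279,80),(308.5,98.5),(100+385/5.2,0.6),(100+662/5.2,37)))
o1=np.array([.4664,-.3121,.4343])
# top corner view1 on tilted edge: nearest point
d=line((306.8,104),(398,12),(100+690/5.2,44.5),(100+738/5.2,2));b=np.array([.496,-.3395,.011]);d1=r((398,12))
t=np.linalg.lstsq(np.c_[d1,-d],b-o1,rcond=None)[0];print('top',b+d*t[1],o1+d1*t[0])
```

```text
edge [ 0.34425522 -0.14346959  0.92784957]
bottom [ 0.08667938 -0.04549356 -0.99519698]
top [ 0.56933647 -0.37006323  0.20865919] [ 0.56928988 -0.37015677  0.20866202]
```

The screen stands at bench level behind the stand and leans away, so the grasp is clear. I'll align over the handle with the fingers partly closed.

Call:
play_rows(rows=[[[3,4,0,0.16,0.4],[6,8,-2,0.32,0.4],[9,12,-4,0.48,0.4],[10,13.9,-6,0.639,0.4],[10,13.9,-9,0.639,0.4],[10,13.9,-9,0.639,0.4],[10,13.9,-9,0.639,0.4]]])

```text
time: 3.35
ee_pos: [0.4517, -0.3123, 0.2023]
tool_rot: [0.897, 0.442, 0.0, 0.0]
force: [-0.0, 0.6, 0.0]
width: 0.0513
grasp_force: 0.0
```

Run:
```python
from h import *
from scipy.spatial.transform import Rotation as Ro
a=snap('wrist');im=a['image'];g=im.max(2)
st=sensors.get_state();R=Ro.from_quat(st['tool_rot']).as_matrix();print(st['ee_pos'],R[:,0],st['width'],st['joint_pos'].round(2))
p=cv2.projectPoints
Rw=cv2.Rodrigues(np.array(a['rvec'],float))[0];t=np.array(a['tvec'],float).ravel()
def proj(X):
    c=Rw@X+t;r=np.hypot(c[0],c[1]);th=np.arctan2(r,c[2]);return a['cx']+a['fx']*th*c[0]/r,a['cy']+a['fy']*th*c[1]/r
e=np.array([np.cos(np.radians(52.5)),np.sin(np.radians(52.5)),0]);n=np.array([-e[1],e[0],0])
o=im.copy()
for sx,sy in((1,1),(1,-1),(-1,-1),(-1,1)):
    u=proj(np.array([.452,-.311,.118])+e*sx*.021+n*sy*.007);print(u);cv2.circle(o,tuple(int(round(k)) for k in u),1,(255,0,0),-1)
u=proj(st['ee_pos']);cv2.circle(o,(int(u[0]),int(u[1])),2,(0,255,0),-1)
cv2.imwrite('pics/w3.png',cv2.resize(o,None,fx=1.4,fy=1.4)[:,:,::-1])
```

```text
[ 0.45180841 -0.31249121  0.2025433 ] [ 6.08645099e-01  7.93442584e-01 -9.14440629e-05] 0.051014694255794336 [-0.71  0.42  1.57  0.    1.15 -0.06]
(np.float64(271.7163997885057), np.float64(184.43070506557706))
(np.float64(291.3330443916838), np.float64(184.43535650117298))
(np.float64(290.8132383750182), np.float64(239.45002803475788))
(np.float64(272.144798051805), np.float64(239.45337896886468))
```

View pics/w3.png

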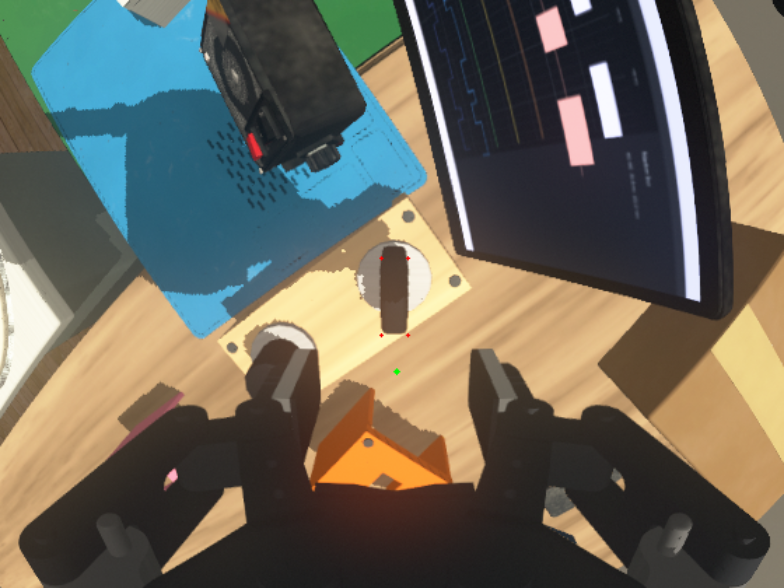

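The predicted outline sits on the bar at about (395,290) in the enlarged view and the yaw matches. Next I'll descend and grip.

Call:
play_rows(rows=[[[0,0.1,-4,0,0.4],[0,0.1,-8,0,0.4],[0,0.1,-10.5,0,0.4],[0,0.1,-11.5,0,0.4],[0,0.1,-11.5,0,0.4],[0,0.1,-11.5,0,1],[0,0.1,-11.5,0,1],[0,0.1,-11.5,0,1],[0,0.1,-11.5,0,1],[0,0.1,-11.5,0,1]]])

```text
time: 4.65
ee_pos: [0.4518, -0.3114, 0.0872]
tool_rot: [0.897, 0.443, 0.0, 0.001]
force: [0.7, -0.4, 8.3]
width: 0.0133
grasp_force: 58.4
```

Call:
play_rows(rows=[[[0,0,1.5,0,1],[0,0,4,0,1],[0,0,7,0,1],[0,0,10,0,1],[0,0,13,0,1],[0,0,16,0,1],[0,0,18,0,1],[0,0,18,0,1],[0,0,18,0,1]]])

```text
time: 5.78
ee_pos: [0.451, -0.3107, 0.2658]
tool_rot: [0.897, 0.443, -0.0, -0.0]
force: [0.9, -0.0, -1.7]
width: 0.0131
grasp_force: 58.9
```

Call:
play_rows(rows=[[[0,3,0,-0.05,1],[0,7,0,-0.15,1],[0,12,0,-0.28,1],[0,17,0,-0.42,1],[0,22,0,-0.57,1],[0.3,26,0,-0.7,1],[0.5,29,0,-0.8,1],[0.7,31,0,-0.83,1],[0.7,31.1,0,-0.83,1],[0.7,31.1,0,-0.83,1]]])

```text
time: 7.02
ee_pos: [0.4581, -0.0004, 0.2658]
tool_rot: [0.999, 0.044, -0.001, 0.0]
force: [0.2, 0.8, -1.5]
width: 0.0131
grasp_force: 58.9
```

Run:
```python
from h import *
from scipy.spatial.transform import Rotation as Ro
st=sensors.get_state();R=Ro.from_quat(st['tool_rot']).as_matrix();print(st['ee_pos'],np.degrees(np.arctan2(R[1,0],R[0,0])),R[2],st['width'])
a=snap('wrist');b=snap('scene');t=snap('top')
o=np.zeros((600,800,3),np.uint8);o[:420,:560]=a['image']
c=b['image'][60:220,180:320];o[420:600,0:158]=cv2.resize(c,(158,180));
o[:320,560:800]=cv2.resize(b['image'][90:210,190:280],(240,320))
o[420:600,160:400]=cv2.resize(t['image'],(240,180))
cv2.imwrite('pics/w4.png',o[:,:,::-1])
```

```text
[ 4.58085500e-01 -4.22690388e-04  2.65761855e-01] 5.019802549206127 [-1.09100369e-03 -2.41583473e-05 -9.99999405e-01] 0.013060167499061878
```

View pics/w4.png

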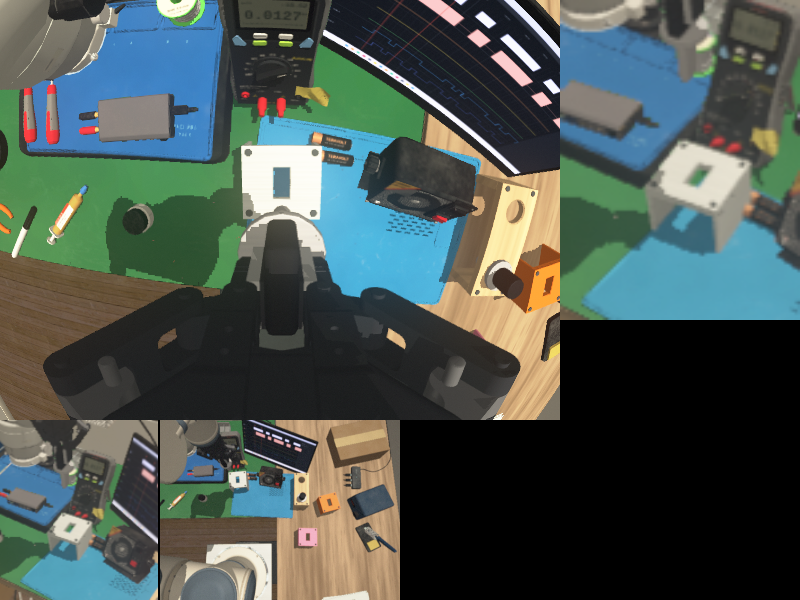

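The bar is held over the bracket, with the slot at (282,182) in the wrist view and the collar arc's top at (283,212). The round spindle is still in the stand. I'll refine the slot and collar positions numerically.

```bash
cat > m.py <<'E'
from h import *
from scipy.optimize import least_squares
def slot(name,box,thr,w):
    s=snap(name);im=s['image'].astype(int);x0,x1,y0,y1=box
    sub=im[y0:y1,x0:x1];m=((sub.min(2)>thr)&(sub.max(2)-sub.min(2)<40)).astype(np.uint8)
    cs,h=cv2.findContours(m,cv2.RETR_CCOMP,cv2.CHAIN_APPROX_NONE)
    for i,c in enumerate(cs):
        if cv2.contourArea(c)>40:
            r=np.array([onz(s,p[0]+x0,p[1]+y0,.07,w)[:2] for p in c[:,0]])*1000
            (cx,cy),sz,an=cv2.minAreaRect(r.astype(np.float32));print(name,'hole' if h[0][i][3]>=0 else 'outer',round(cx,1),round(cy,1),np.round(sz,1),round(an,1))
    return s
if __name__=='__main__':
    s=slot('wrist',(225,340,130,215),150,True)
    slot('top',(155,205,115,165),150,False)
    slot('scene',(215,275,135,200),150,False)
    im=s['image'].astype(int);m=(im.min(2)>110)&(im.max(2)-im.min(2)<40)
    P=[]
    for u in list(range(243,262,1))+list(range(304,324,1)):
        col=np.where(m[200:250,u])[0]
        print(u,col[:3]+200 if len(col) else None,end=' ')
E
python3 m.py
```

```text
wrist outer 461.1 0.9 [75.  84.7] 4.9
wrist hole 457.9 0.4 [34.9 19.1] 4.6
wrist hole 493.8 -31.7 [7.4 7.4] 5.8
wrist hole 488.2 38.2 [8.2 8.2] 49.1
top outer 459.8 -1.6 [82.3 86.1] 4.5
top hole 458.9 -1.3 [35.4 18.9] 1.7
scene outer 457.0 -3.0 [79.6 85.9] 4.4
scene hole 457.1 -2.7 [40.3 19.8] 4.2
243 [200 201 202] 244 [200 201 202] 245 [200 201 202] 246 [200 201 202] 247 [200 201 202] 248 [200 201 202] 249 [200 201 202] 250 [200 201 202] 251 [200 201 202] 252 [200 201 202] 253 [200 201 202] 254 [200 201 202] 255 [200 201 202] 256 [200 201 202] 257 [200 201 202] 258 [200 201 202] 259 [200 201 202] 260 [200 201 202] 261 [200 201 202] 304 [200 201 202] 305 [200 201 202] 306 [200 201 202] 307 [200 201 202] 308 [200 201 202] 309 [200 201 202] 310 [200 201 202] 311 [200 201 202] 312 [200 201 202] 313 [200 201 202] 314 [200 201 202] 315 [200 201 202] 316 [200 201 202] 317 [200 201 202] 318 [200 201 202] 319 [200 201 202] 320 [232 233 234] 321 [234 235 236] 322 [237 238 239] 323 [241 242 243]
```

Run:
```python
from h import *
from scipy.optimize import least_squares
s=snap('wrist');im=s['image'].astype(int);st=sensors.get_state()['ee_pos']
m=(im.min(2)>100)&(im.max(2)-im.min(2)<45)
z=st[2]-.0872+.078
P=[]
for v in range(223,246,2):
    r=np.where(m[v,225:340])[0]+225
    L=r[r<262];Rr=r[r>303]
    print(v,L.min() if len(L) else 0,Rr.max() if len(Rr) else 0)
    for u in ([L.min()-.5] if len(L) else [])+([Rr.max()+.5] if len(Rr) else []): P.append(onz(s,u,v,z,True)[:2])
P=np.array(P)
f=least_squares(lambda c:np.hypot(*(P-c).T)-.023,st[:2],loss='soft_l1',f_scale=.0005);print(f.x,st,np.abs(f.fun).max(), f.x-st[:2])
```

```text
223 250 313
225 250 314
227 248 316
229 247 317
231 245 319
233 244 320
235 242 321
237 241 322
239 241 322
241 240 323
243 240 323
245 239 324
[4.58174465e-01 1.47896524e-04] [ 4.58376657e-01 -3.89061749e-04  2.66241764e-01] 0.0007923982972721233 [-0.00020219  0.00053696]
```

Call:
play_rows(rows=[[[0,-0.05,-3,0,1],[0,-0.05,-6,0,1],[0,-0.05,-9,0,1],[0,-0.05,-11,0,1],[0,-0.05,-12.2,0,1],[0,-0.05,-12.8,0,1],[0,-0.05,-13.2,0,1],[0,-0.05,-13.5,0,1],[0,-0.05,-13.8,0,1],[0,-0.05,-13.8,0,1]]])

```text
time: 8.62
ee_pos: [0.4584, -0.0005, 0.1283]
tool_rot: [0.999, 0.043, -0.0, 0.0]
force: [0.1, -0.7, -1.5]
width: 0.0135
grasp_force: 58.9
```

Call:
play_rows(rows=[[[0,0,-0.5,0,1],[0,0,-1,0,1],[0,0,-1.6,0,1],[0,0,-2.2,0,1],[0,0,-2.8,0,1],[0,0,-3.3,0,1],[0,0,-3.7,0,1],[0,0,-3.9,0,1],[0,0,-3.9,0,1]]])

```text
time: 9.75
ee_pos: [0.4584, -0.0005, 0.0892]
tool_rot: [0.999, 0.043, -0.0, -0.0]
force: [-0.2, -1.5, -1.4]
width: 0.0128
grasp_force: 58.9
```

Call:
play_rows(rows=[[[0,0,-0.1,0,1],[0,0,-0.2,0,1],[0,0,-0.25,0,1],[0,0,-0.25,0,1]]])

```text
time: 10.25
ee_pos: [0.4585, -0.0006, 0.0872]
tool_rot: [0.999, 0.043, 0.0, 0.0]
force: [-2.9, 0.1, 10.9]
width: 0.0132
grasp_force: 60.8
```

Call:
play_rows(rows=[[[0,0,0,0,0.6],[0,0,0,0,0.5],[0,0,0,0,0.4],[0,0,0,0,0.4],[0,0,2,0,0.4],[0,0,5,0,0.4],[0,0,9,0,0.4],[0,0,14,0,0.4],[0,0,18,0,0.4],[0,0,18,0,0.4]]])

```text
time: 11.5
ee_pos: [0.4598, -0.0007, 0.2694]
tool_rot: [0.999, 0.043, 0.003, 0.0]
force: [-0.7, -0.2, -1.1]
width: 0.0511
grasp_force: 0.0
```

Run:
```python
from h import *
from scipy.optimize import least_squares
s=snap('wrist');im=s['image'].astype(int)
st=sensors.get_state();print(st['ee_pos'],st['width'])
# dark handle: predicted top centre and outline
Rw=cv2.Rodrigues(np.array(s['rvec'],float))[0];t=np.array(s['tvec'],float).ravel()
def proj(X):
    c=Rw@np.array(X)+t;r=np.hypot(c[0],c[1]);th=np.arctan2(r,c[2]);return s['cx']+s['fx']*th*c[0]/r,s['cy']+s['fy']*th*c[1]/r
u,v=map(int,proj([.458,0,.118]));print(u,v)
x0,y0=u-40,v-45
d=(im[y0:y0+90,x0:x0+80].max(2)<75).astype(np.uint8)
n,l,sx,c=cv2.connectedComponentsWithStats(d);print(sx,c.round())
k=l[v-y0,u-x0];pts=np.argwhere(l==k)
r=np.array([onz(s,p[1]+x0,p[0]+y0,.118,True)[:2] for p in pts])*1000
print(cv2.minAreaRect(r.astype(np.float32)))
```

```text
[ 0.45884486 -0.00060377  0.2676139 ] 0.051368076560836834
281 195
[[   0    0   80   90 7200]] [[40. 44.]]
((457.14959716796875, 0.4940452575683594), (86.10903930664062, 76.9613265991211), 4.971940994262695)
```

Run:
```python
from h import *
s=snap('wrist');im=s['image'].astype(int);g=im.max(2)
for v in range(140,260,6): print(v,g[v,225:340:6])
b=snap('scene')['image'].max(2)
for v in range(125,185,4): print(v,b[v,220:270:4])
```

```text
140 [ 62 148 148 149 150 152 226 226 227 228 227 227 227 227 131 251 142 149
 119  75]
146 [ 63 152 151 149 178 179 193 200 203 210 209 209 205 200 167 160 112  75
  82  99]
152 [ 64 135  97 253 128 253 253 254 254 254 254 254 254 254 254 133 242  96
 222 222]
158 [ 65 152  97 253 253 253 253 253 253 254 254 254 254 254 254 254 252  85
 209 170]
164 [151 153  97 252 252 253 253 253 226 226 221 254 254 254 254 254 234 126
  93  74]
170 [151 153  99 253 253 253 253 244 154  88  89 248 230 254 254 254 233 226
 226 225]
176 [152 155  99 253 253 253 185 154 144  97  99 247 247 254 254 254 229 228
 227 227]
182 [155 154 100 252 252 252 244 155 143  97  99 247 246 245 253 254 230 229
 228 226]
188 [154 154  99 253 253 253 246 156 145  95 100 247 247 248 254 254 232 230
 230 228]
194 [157 157  98 251 252 252 177 155 142  94  98 246 246 253 253 253 229 229
 228 228]
200 [156 156  97 252 252 252 252 147 139  93  96 244 253 253 253 253 227 228
 229 227]
206 [ 95  96  97 253 251 166 253 168 158  91  94 253 253 253 253 253 227 227
 227 228]
212 [ 93  95  96 163  88 165 165 252 249  90  91 253 253
[... 809 characters left out ...]
101]
137 [172  94 173 174 124  66 124  56  60  59  59  70 109]
141 [175 173 175 133  67  62  58 112  61  61  61 181 195]
145 [173 173 134 106  78  62  53  74 116 187  63 112 169]
149 [173 157  64 228  75  53  52 226 229 172  85  75  84]
153 [128  68 226 227  75  55 193 205 230 232 171  82 138]
157 [ 55 123 206 222 115 120 212 171 231 208 153  88 138]
161 [140 135 142 212 229 229 227 230 231 155 153 128 138]
165 [141 129 122 134 152 224 229 219 156 153 155  68  86]
169 [141 131 120 114 116 116 133 154 155 153 163  88  63]
173 [ 88 125 112 116 115 117 117 139 155 151 160  73  91]
177 [ 87 112 115 117 118 118 119 132 153 192 191 189 156]
181 [116 187 188 134 118 118 119 124 169 192 191 189 188]
```

Run:
```python
from h import *
s=snap('wrist');im=s['image'].astype(int)
x0,y0=266,160
d=(im[y0:220,x0:296].max(2)<115).astype(np.uint8)
n,l,sx,c=cv2.connectedComponentsWithStats(d);k=1+sx[1:,4].argmax();print(sx[k])
r=np.array([onz(s,p[1]+x0,p[0]+y0,.118,True)[:2] for p in np.argwhere(l==k)])*1000
print(cv2.minAreaRect(r.astype(np.float32)))
st=sensors.get_state();print(st['force'],st['joint_velocities'].round(3));print(finish_job())
```

```text
[  8   5  15  49 696]
((461.2379455566406, 1.0352907180786133), (45.186405181884766, 12.9923095703125), 5.272609710693359)
[ 0.02072596 -0.54454813 -0.2450603 ] [0.001 0.006 0.003 0.    0.003 0.002]
the job is handed in; nothing more can be done
None
```

The flat-sided spindle is in the bracket slot with its collar down on the plate, released and clear of the gripper. The round-knobbed spindle was left in the stand, and the job was handed in at about 12 s. The judge's verdict wasn't returned.

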